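# Clamp a mended book in the torque-knob press

### The arm

A 7-joint arm with a two-finger parallel gripper is mounted at the origin on the work surface. World frame = base frame: x ahead of the robot, y to its left, z up, the work surface at z = 0. Lengths are in m, angles in rad, forces in N, time in s.
With the tool pointing down it reaches from about 0.4 to 0.85 m from the base axis. Payload 10.4 kg.
Tool frame: the origin (TCP) lies at the very end of the fingers, on their centre line; the grasp point (between the pads) lies 19 mm behind it; z points along the fingers, y is the line along which they close (so a half turn about z gives the same grasp; the last joint's range is limited). The gripper opens to 85 mm and grips with 20 to 120 N. Pads are 22 mm wide; open, the fingers measure 114 mm over their backs; the gripper's body (76 mm by 85 mm) begins 54 mm behind the grasp point. The pads swing forward as they close: fully open they stand 13 mm farther back than shut.
Start: joints at [-1.161, 0.332, -0.065, 1.46, 0.022, 1.35, -0.088], TCP at [0.262, 0.567, 0.208] pointing down, gripper open.
Joint ranges: [-2.6, 2.6], [-0.5, 2.12], [-1.47, 1.34], [0.16, 2.42], [-1.27, 4.41], [0.06, 2.06], [-2.6, 2.6]. Speed limits (rad/s): [2.22, 2.22, 2.79, 2.79, 3.14, 3.14, 3.14].

### API

Orientations are given as a unit quaternion [x, y, z, w].
In Python, from workcell import manip gives the robot as it stands.
- The arm moves only by the shell command python3 -m jog FILE [FORCE], which reads ROWS from the file FILE. ROWS is a JSON list of rows, 1 to 20 of them, each an object with the fields drx, dry, drz (a rotation vector in rad), tx, ty, tz (the shift in m), finger_gap (the opening from 0.0 (shut) to 1.0 (fully open)); a field left out counts as zero (the opening has to be given); each row is the pose to reach, as a shift and turn from the pose commanded when the command began, along the tool's axes at that moment; what a row does not reach only later rows make up. A row lasts 1/8 s, in which the tool goes at most 0.0625 m and 0.188 rad, less where a joint would pass 70% of its speed; a pose out of reach is approached as far as the arm can. The fingers move at their own pace and stop on an object; FORCE is the grip in N (left out, the last holds). Time passes only in rows, so rows that do not move let the fingers close. It prints the time, the measured TCP pose, the force, the opening and the grip force at its end. Input that does not fit is refused with a message, and nothing moves.
- manip.get_obs(): the state, without advancing time (a new reading comes with each control period).
- manip.camera(name): name is "scene" or "side" or "wrist"; returns the picture (400x640x3 uint8, blue, green, red); there is no depth.
- manip.calibration(name): a dict with "fx", "fy", "cx", "cy" (pixels), "world_from_camera" (4x4, takes a point from camera to world coordinates); the wrist camera has in their place "tool_from_camera" (4x4, takes a point from camera to tool coordinates, whose origin is the TCP and whose axes are the flange's). Camera axes: x right, y up, looking along -z (the intrinsics and any distortion apply to the point x, -y, -z); pixel columns grow to the right and rows downward; lengths in m; the calibration is good to about 2 mm. A picture is of the moment at which its call begins: read the wrist's pose just before it. calibration takes no time and is no camera call.
- manip.hand_in(): hands the job in; it is judged then, once.
Trained networks look in the newest picture that a camera, given by its name, has taken for a name from the list of things; names that differ only in an ending like _2 or _b are one class to them, and where a whole thing is asked for, a point or a joint stands for the part that bears it (a point fixed in the world has none). Each returns a list of dicts, best first, with "confidence" (0 to 1); they miss things now and then, are a little off and sometimes report something else, mostly with a low value. They report only what shows in the picture. A call takes as long as a camera call.
- manip.outline_of(camera, thing): "mask" (400x640 bool, what is visible of it) and "bbox" ([left, top, right, bottom] in pixels, round what is visible of it).
The state is a dict: "clock": time; "joint_pos": joint angles; "joint_velocities": joint speeds; "tau": joint torques, N m; "position": TCP position; "ee_rot": TCP orientation; "ft_force": force on the tool from outside, world axes, zero at the start; "torque": the same for the moment, N m; "grip_width": opening from 0.0 (shut) to 1.0 (fully open); "grasp_force": force on a finger pad.
Only numpy, scipy, OpenCV 4.12 (cv2) and the standard library are available. Lean on these libraries where they do the work, as an engineer would, in place of code of your own. Each camera call takes 0.05 s, during which the arm holds its last target. There are 200 camera calls.

### The job

The mended book lies part-way into the book press: push it gently in until it is fully home, its far edge flat against the back stop. Then turn the press's black knob clockwise (seen from above) to bring the platen down until the knob's slip clutch clicks, and stop right after that first click, because running it into a second one wears the clutch. Let go of the knob and leave the book clamped, without disturbing the other things on the desk.

Things in the scene. Friction and masses are not known exactly. Their poses are not given: they have to be found in the camera images.
- press: Fixed bench press. Origin: on the desk, straight below the knob's upright axis; +x points from the open front (robot's side) to the back stop, z up. Steel bed 200 (x, from -120 to +80) by 210 (y), top at z = 12 mm. Two green posts at y = +-90 mm (36 in x, 22 in y) carry the beam. Under it hangs an aluminium platen, 90 x 90 x 10 mm, centred on the axis.
- stop (a point): Middle of the back stop's face, at x = +60, z = 18 mm in the press's frame. The stop is a steel ledge across the far end of the bed, 130 mm wide in y, its top at z = 24 mm. The book is home when its far edge touches this face.
- beam (a point): Middle of the top of the press's green beam (36 in x, 202 in y, from z = 86 to 110 mm). The knob's screw runs through it and drives the platen down 20 mm a turn; the platen keeps its height when the knob is let go. It starts 2 to 9 mm above the book, differing and not measured, so the turn needed (0.7 to 3 rad before the clutch slips) must be felt.
- knob: Black ribbed round knob, 40 mm across, 36 mm high, above the beam; upright axis, never changes height. Origin: on its axis at its underside, 114 mm over the desk (beam top 4 mm lower); its top is at 150 mm. Its x axis points to a white mark on its top rim, at any angle at the start. Clockwise from above lowers the platen. Grip it firmly (50 N) to turn it.
- knob_grip (a point): Point on the knob's axis 25 mm above its underside, where to grip. Running torque is about 0.4 N m. With the platen tight on the book it climbs to about 0.75 N m, then the clutch slips: in each click the torque falls away to less than zero (the clutch drives the knob on), then climbs again: 12 clicks a turn, 0.52 rad each, first half climbing. Until the clutch slips the screw turns with the knob.
- book: Closed, stiff blue board book lying flat on the bed, 150 (press x) x 110 x 24 mm, 0.25 to 0.5 kg. Origin: centre of its underside. It is askew by up to 0.07 rad, up to 6 mm off the middle, and 30 to 50 mm short of the stop, sticking out at the front. Home, its origin is at x = -15 mm in the press's frame, its near edge at -90 mm. Sliding it takes up to about 8 N.
- glue: White glue bottle, 48 mm across, 120 mm high, standing beside the press; leave alone. Origin: centre of its underside
- stamp: Wooden hand stamp, 36 mm across, 76 mm high, standing beside the press; leave alone. Origin: centre of its underside
- pin_top (a point): Top of the small brass tell-tale pin in the middle of the knob's top, 38 mm above the knob's origin at the start. It rises by 0.6 mm for each click the clutch has slipped, too little to rely on while turning. An aluminium needle (not measured) points to the knob's white mark until the clutch slips, then lags by 0.52 rad anticlockwise a click.

How it is judged:
By the outcome, as a careful person would: the job done as asked, in the order asked, and still so for the second after the job is handed in, with the robot touching nothing.
It also fails if it takes over 72 s, if anything falls off the work surface, if the arm or the gripper's body presses on something with over 40 N, if the wrist force passes 120 N, or if a joint passes its speed limit or range.

## Working session

There is one attempt and no reset: what is moved stays moved. The work goes in short steps, Python scripts to look and compute and a shell command to move; the robot and the scene stay as the last step left them, time stands still between calls to the robot, and variables do not carry over. Pictures are saved under pics/ and viewed, at most 10 in all, crops included, and the job is handed in when it is done.

```bash
mkdir -p pics; ls
python3 - <<'E'
from workcell import manip
import cv2,numpy as np
o=manip.get_obs()
print({k:np.round(v,3).tolist() for k,v in o.items()})
for c in("scene","side"):
    im=manip.camera(c);cv2.imwrite(f"pics/{c}0.png",im)
    K=manip.calibration(c);print({k:np.round(v,4).tolist() for k,v in K.items()})
    for t in("press","knob","book","glue","stamp","stop","beam"):
        try:
            r=manip.outline_of(c,t)[:1]
            for q in r: print(c,t,round(q["confidence"],2),q["bbox"])
        except Exception as e: print(t,e)
E
```

```text
pics
{'clock': 0.0, 'joint_pos': [-1.161, 0.333, -0.065, 1.461, 0.022, 1.35, -0.089], 'joint_velocities': [0.001, -0.0, 0.002, 0.001, -0.0, 0.0, 0.001], 'tau': [-0.001, -62.546, 0.048, -39.159, 0.016, 0.01, 0.0], 'position': [0.262, 0.567, 0.207], 'ee_rot': [0.215, 0.977, -0.001, -0.0], 'ft_force': [0.251, -0.113, -0.56], 'torque': [0.007, -0.02, -0.011], 'grasp_force': 0.0, 'grip_width': 1.001}
{'fx': 502.3751, 'fy': 502.3751, 'cx': 332.0398, 'cy': 200.8282, 'world_from_camera': [[-0.6451, -0.5829, 0.4941, 1.1649], [0.7641, -0.5001, 0.4075, 0.4821], [0.0096, 0.6404, 0.768, 0.8627], [0.0, 0.0, 0.0, 1.0]]}
scene press 0.56 [286.2, 159.0, 415.2, 259.2]
scene knob 0.57 [343.7, 157.8, 362.9, 185.6]
scene book 0.68 [360.9, 155.7, 403.7, 224.0]
scene glue 0.67 [399.9, 242.7, 424.4, 295.4]
scene stamp 0.7 [258.0, 162.0, 274.4, 194.2]
scene stop 0.97 [292.4, 157.7, 417.0, 256.0]
scene beam 0.8 [288.3, 157.0, 418.6, 257.9]
{'fx': 409.3826, 'fy': 409.3826, 'cx': 313.1889, 'cy': 203.7939, 'world_from_camera': [[-0.9159, 0.293, -0.2742, 0.4167], [-0.401, -0.6394, 0.6561, 0.6774], [0.0169, 0.7109, 0.7031, 0.7836], [0.0, 0.0, 0.0, 1.0]]}
side press 0.98 [289.7, 189.4, 389.3, 300.1]
side knob 0.94 [329.2, 201.7, 348.4, 227.0]
side book 0.77 [334.6, 232.3, 393.6, 277.8]
side stamp 0.48 [329.3, 170.6, 342.1, 200.2]
side stop 0.81 [288.6, 189.6, 389.9, 298.4]
side beam 0.59 [289.5, 188.1, 386.6, 298.8]
```

Run:
```python
import cv2,numpy as np
a=cv2.imread("pics/scene0.png")[140:310,245:440];b=cv2.imread("pics/side0.png")[160:330,260:455]
r=lambda x:cv2.resize(x,None,fx=4.1,fy=4.1,interpolation=cv2.INTER_CUBIC)
c=np.hstack([cv2.resize(x,(400,349),interpolation=cv2.INTER_CUBIC) for x in(a,b)])
cv2.imwrite("pics/c0.png",c)
```

```text
(no output)
```

View pics/c0.png

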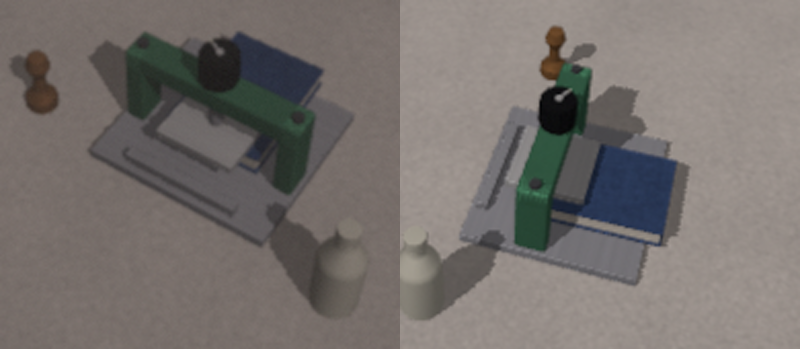

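```bash
cat > h.py <<'E'
import numpy as np,cv2
from workcell import manip
from scipy.optimize import least_squares
def proj(c,P):
    K=manip.calibration(c);T=np.linalg.inv(K["world_from_camera"])
    p=np.c_[P,np.ones(len(P))]@T.T
    return np.c_[K["cx"]-K["fx"]*p[:,0]/p[:,2],K["cy"]+K["fy"]*p[:,1]/p[:,2]]
def pose(q,P):
    P=np.array(P,float);c,s=np.cos(q[2]),np.sin(q[2])
    return np.c_[q[0]+c*P[:,0]-s*P[:,1],q[1]+s*P[:,0]+c*P[:,1],P[:,2]]
def fit(obs,q0):
    f=lambda q:np.concatenate([(proj(c,pose(q,[P]))-uv).ravel() for c,P,uv in obs])
    r=least_squares(f,q0,loss="soft_l1");return r.x,f(r.x).reshape(-1,2)
E
cat > m1.py <<'E'
from h import *
S=lambda u,v:np.array([245+u*195/400,140+v*170/349]);D=lambda u,v:np.array([260+(u-400)*195/400,160+v*170/349])
o=[("scene",(.08,-.105,.012),S(90,150)),("scene",(.08,.105,.012),S(262,238)),("scene",(-.12,.105,.012),S(353,115)),
("side",(-.12,.105,.012),D(638,278)),("side",(.08,.105,.012),D(460,232)),("side",(.08,-.105,.012),D(510,107)),("side",(-.12,-.105,.012),D(668,142)),
("scene",(0,-.09,.111),S(142,42)),("scene",(0,.09,.111),S(299,117)),("side",(0,-.09,.111),D(577,70)),("side",(0,.09,.111),D(536,184))]
np.set_printoptions(precision=4,suppress=True)
q,r=fit(o,[.6,0,0]);print(q);print(r.round(1).tolist())
# knob bbox centre
for c,b in(("scene",[343.7,157.8,362.9,185.6]),("side",[329.2,201.7,348.4,227.0])):
    a=np.linspace(0,6.28,40);P=[(.02*np.cos(t),.02*np.sin(t),z) for t in a for z in(.114,.15)]
    p=proj(c,pose(q,P));print(c,p.min(0),p.max(0),b)
ob=[("side",(-.075,-.055,.036),D(676,163)),("side",(-.075,.055,.036),D(661,233)),("scene",(-.075,.055,.036),S(322,71)),("scene",(-.075,-.055,.036),S(238,35))]
b,r=fit(ob,[q[0]-.05,q[1],q[2]]);print(b,r.round(1).tolist())
c,s=np.cos(q[2]),np.sin(q[2]);d=b[:2]-q[:2]
print("book in press",c*d[0]+s*d[1],-s*d[0]+c*d[1],b[2]-q[2])
for n,bb in(("glue",[399.9,242.7,424.4,295.4]),):
    pass
E
python3 m1.py
```

```text
[0.6104 0.0744 0.1265]
[[-0.1, -0.9], [0.3, 1.0], [0.6, -1.9], [-0.4, 0.6], [-0.2, 0.8], [1.2, -1.1], [-0.3, -1.4], [0.3, 0.2], [-0.4, -0.1], [-0.5, -0.5], [0.0, -0.0]]
scene [341.467  157.6014] [362.2487 184.6262] [343.7, 157.8, 362.9, 185.6]
side [327.9156 201.1087] [346.9084 225.379 ] [329.2, 201.7, 348.4, 227.0]
[0.5519 0.0691 0.1218] [[-0.3, -1.5], [-0.5, 0.4], [0.9, -0.0], [-0.1, -1.8]]
book in press -0.05869793408704114 0.002128304420009417 -0.004760273209576879
```

```bash
G="x"; echo '[{"drz":-0.1, "tx":-0.06, "ty":-0.06, "finger_gap":0.5}, {"drz":-0.2, "tx":-0.12, "ty":-0.12, "finger_gap":0.5}, {"drz":-0.3, "tx":-0.16, "ty":-0.16, "finger_gap":0.5}, {"drz":-0.4, "tx":-0.2, "ty":-0.2, "finger_gap":0.5}, {"drz":-0.5, "tx":-0.24, "ty":-0.24, "finger_gap":0.5}, {"drz":-0.56, "tx":-0.28, "ty":-0.28, "finger_gap":0.5}, {"drz":-0.56, "tx":-0.32, "ty":-0.32, "finger_gap":0.5}, {"drz":-0.56, "tx":-0.36, "ty":-0.36, "finger_gap":0.5}, {"drz":-0.56, "tx":-0.382, "ty":-0.388, "finger_gap":0.5}, {"drz":-0.56, "tx":-0.382, "ty":-0.388, "finger_gap":0.5}, {"drz":-0.56, "tx":-0.382, "ty":-0.388, "finger_gap":0.5}, {"drz":-0.56, "tx":-0.382, "ty":-0.388, "finger_gap":0.5}]' > rows.txt && python3 -m jog rows.txt
python3 - <<'E'
from h import *
o=manip.get_obs();print(o["clock"],np.round(o["joint_pos"],3),np.round(o["position"],4),np.round(o["ee_rot"],4))
K=manip.calibration("wrist");print({k:np.round(v,4).tolist() for k,v in K.items()})
cv2.imwrite("pics/w1.png",manip.camera("wrist"))
E
```

```text
clock: 2.3
position: [0.4459, 0.0562, 0.2081]
ee_rot: [-0.065, 0.998, 0.0, -0.0]
ft_force: [-0.5, -1.0, -0.4]
grip_width: 0.501
grasp_force: 0.0
2.3 [-0.589 -0.079  0.347  1.915  0.028  1.302  1.45 ] [0.4459 0.0562 0.2081] [-6.460e-02  9.979e-01  1.000e-04 -0.000e+00]
{'fx': 336.4516, 'fy': 336.4516, 'cx': 315.9814, 'cy': 196.8957, 'tool_from_camera': [[0.0006, 0.9474, 0.32, 0.083], [1.0, -0.0006, -0.0003, -0.0003], [-0.0001, 0.32, -0.9474, -0.1653], [0.0, 0.0, 0.0, 1.0]]}
```

View pics/w1.png

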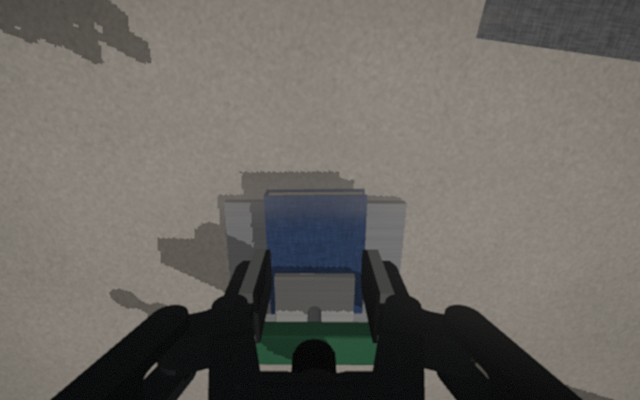

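```bash
cat >> h.py <<'E'
from scipy.spatial.transform import Rotation as R
def back(uv,z,o):
    K=manip.calibration("wrist");T=np.array(K["tool_from_camera"]);Rt=R.from_quat(o["ee_rot"]).as_matrix()
    d=np.array([(uv[0]-K["cx"])/K["fx"],-(uv[1]-K["cy"])/K["fy"],-1])
    p=Rt@T[:3,3]+o["position"];d=Rt@T[:3,:3]@d
    return p+d*(z-p[2])/d[2]
def inpress(w,q=(.6104,.0744,.1265)):
    c,s=np.cos(q[2]),np.sin(q[2]);d=np.array(w[:2])-q[:2];return np.array([c*d[0]+s*d[1],-s*d[0]+c*d[1]])
E
python3 - <<'E'
from h import *
np.set_printoptions(precision=4,suppress=True)
o=manip.get_obs()
for n,uv,z in(("bookL",(266,195),.036),("bookR",(365,194),.036),("bedL",(222,200),.012),("bedR",(406,201),.012),("knob",(314,340),.15),("knobL",(292,355),.15),("knobR",(336,355),.15),("beamL",(258,323),.11),("beamR",(378,322),.11)):
    w=back(uv,z,o);print(n,w,inpress(w))
im=cv2.imread("pics/w1.png")[170:400,200:430]
cv2.imwrite("pics/w1c.png",cv2.resize(im,(598,598),interpolation=cv2.INTER_CUBIC))
E
```

```text
bookL [0.4814 0.0073 0.036 ] [-0.1364 -0.0503]
bookR [0.4668 0.1108 0.036 ] [-0.1379  0.0542]
bedL [ 0.5022 -0.0445  0.012 ] [-0.1223 -0.1043]
bedR [0.4763 0.1632 0.012 ] [-0.1218  0.105 ]
knob [0.5612 0.0693 0.15  ] [-0.0494  0.0011]
knobL [0.5789 0.0531 0.15  ] [-0.034  -0.0172]
knobR [0.5741 0.0894 0.15  ] [-0.0341  0.0195]
beamL [0.5838 0.0186 0.11  ] [-0.0334 -0.052 ]
beamR [0.568  0.1309 0.11  ] [-0.0349  0.0614]
```

View pics/w1c.png

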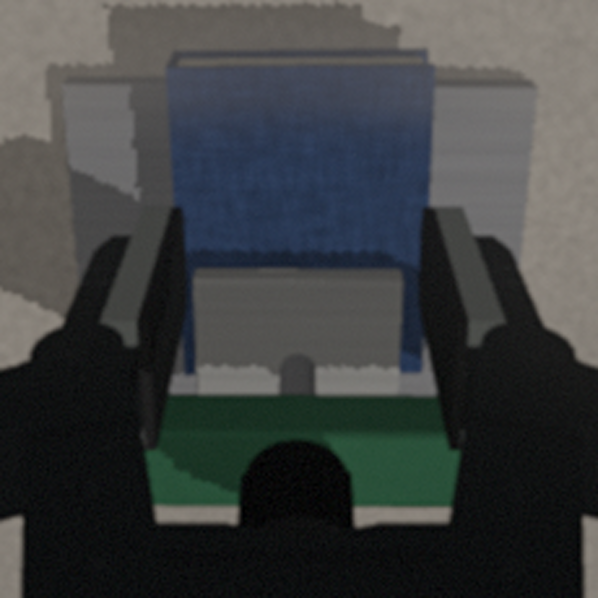

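```bash
echo '[{"tz":0.06, "finger_gap":0.5}, {"tz":0.12, "finger_gap":0.5}, {"tz":0.17, "finger_gap":0.5}, {"tz":0.19, "finger_gap":0.5}, {"tz":0.19, "finger_gap":0.5}]' > rows.txt && python3 -m jog rows.txt && echo '[{"tx":-0.006, "finger_gap":0.5}, {"tx":-0.012, "finger_gap":0.5}, {"tx":-0.016, "finger_gap":0.5}, {"tx":-0.020, "finger_gap":0.5}, {"tx":-0.024, "finger_gap":0.5}, {"tx":-0.028, "finger_gap":0.5}, {"tx":-0.032, "finger_gap":0.5}, {"tx":-0.036, "finger_gap":0.5}, {"tx":-0.04, "finger_gap":0.5}, {"tx":-0.044, "finger_gap":0.5}, {"tx":-0.048, "finger_gap":0.5}, {"tx":-0.051, "finger_gap":0.5}, {"tx":-0.054, "finger_gap":0.5}]' > rows.txt && python3 -m jog rows.txt
python3 - <<'E'
from h import *
o=manip.get_obs();print(inpress(o["position"]),o["torque"])
E
```

```text
clock: 2.98
position: [0.4449, 0.0552, 0.0169]
ee_rot: [-0.064, 0.998, -0.0, -0.002]
ft_force: [-0.7, 0.2, 0.5]
grip_width: 0.497
grasp_force: 0.0
clock: 4.6
position: [0.4999, 0.0618, 0.0181]
ee_rot: [-0.064, 0.998, 0.0, -0.0]
ft_force: [-0.3, 0.2, 0.4]
grip_width: 0.497
grasp_force: 0.0
[-0.1112007   0.00145176] [ 0.02752171 -0.01150998 -0.00119204]
```

Run:
```python
from h import *
a=manip.camera("side")[140:340,250:490];b=manip.camera("wrist")[100:400,140:500]
cv2.imwrite("pics/s2.png",np.hstack([cv2.resize(a,(440,366),interpolation=2),cv2.resize(b,(360,366),interpolation=2)]))
```

```text
(no output)
```

View pics/s2.png

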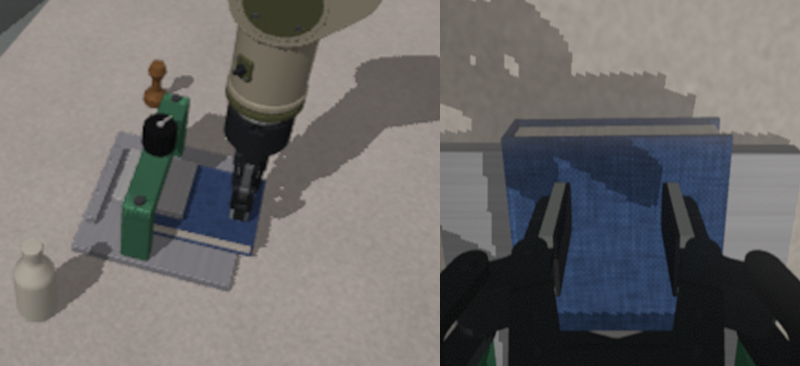

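Run:
```python
from h import *
np.set_printoptions(precision=4,suppress=True)
o=manip.get_obs();f=lambda u,v:(140+(u-440),100+v*300/366)
print(o["position"],o["ee_rot"],o["joint_pos"])
for n,uv,z in(("nearL",f(505,138),.036),("nearR",f(732,137),.036),("bedL",f(450,148),.012),("bedR",f(795,148),.012)):print(n,inpress(back(uv,z,o)))
K=manip.calibration("wrist");T=np.linalg.inv(K["tool_from_camera"])
for P in([0.011,.03,0],[0.011,.03,-.01],[-.011,.03,0],[-.011,.03,-.01],[.011,.03,-.02]):
    p=T@np.r_[P,1];u=K["cx"]-K["fx"]*p[0]/p[2];v=K["cy"]+K["fy"]*p[1]/p[2];print(P,u+300,(v-100)*366/300)
S=lambda u,v:(250+u*240/440,140+v*200/366)
print(S(237,215),proj("side",np.array([o["position"],o["position"]+[0,0,.02]])))
```

```text
[0.5    0.0619 0.0181] [-0.0636  0.998   0.      0.0001] [-0.5394  0.2767  0.3654  1.9941 -0.1258  0.892   1.5905]
nearL [-0.1362 -0.0509]
nearR [-0.1368  0.0557]
bedL [-0.1219 -0.0902]
bedR [-0.1221  0.0999]
[0.011, 0.03, 0] 672.6207530932281 153.26387513335627
[0.011, 0.03, -0.01] 675.7767836567069 162.93344212796117
[-0.011, 0.03, 0] 670.45990508743 197.7674095948655
[-0.011, 0.03, -0.01] 673.3750487599261 209.43195486349092
[0.011, 0.03, -0.02] 679.3049219899219 173.743087121276
(379.27272727272725, 257.4863387978142) [[380.0202 257.3365]
 [381.1542 252.0072]]
```

```bash
echo '[{"tx":0.02, "tz":-0.003, "finger_gap":0.5}, {"tx":0.04, "tz":-0.003, "finger_gap":0.5}, {"tx":0.056, "tz":-0.003, "finger_gap":0.5}, {"tx":0.056, "finger_gap":0}, {"tx":0.056, "finger_gap":0}, {"tx":0.056, "finger_gap":0}, {"tx":0.056, "finger_gap":0}, {"tx":0.056, "finger_gap":0}]' > rows.txt && python3 -m jog rows.txt 30 && echo '[{"tx":-0.006, "finger_gap":0}, {"tx":-0.012, "finger_gap":0}, {"tx":-0.016, "finger_gap":0}, {"tx":-0.020, "finger_gap":0}, {"tx":-0.024, "finger_gap":0}, {"tx":-0.028, "finger_gap":0}, {"tx":-0.032, "finger_gap":0}, {"tx":-0.036, "finger_gap":0}]' > rows.txt && python3 -m jog rows.txt
python3 - <<'E'
from h import *
o=manip.get_obs();print(inpress(o["position"]))
b=manip.camera("wrist")[100:400,140:500]
cv2.imwrite("pics/w3.png",cv2.resize(b,(600,500),interpolation=2))
E
```

```text
clock: 5.7
position: [0.4444, 0.0547, 0.0181]
ee_rot: [-0.064, 0.998, -0.0, 0.0]
ft_force: [0.1, -0.0, -0.7]
grip_width: -0.001
grasp_force: 0.0
clock: 6.7
position: [0.4801, 0.0593, 0.0181]
ee_rot: [-0.064, 0.998, 0.0, -0.0]
ft_force: [0.3, -0.9, 0.5]
grip_width: 0.002
grasp_force: 0.0
[-0.13111638  0.00148775]
```

View pics/w3.png

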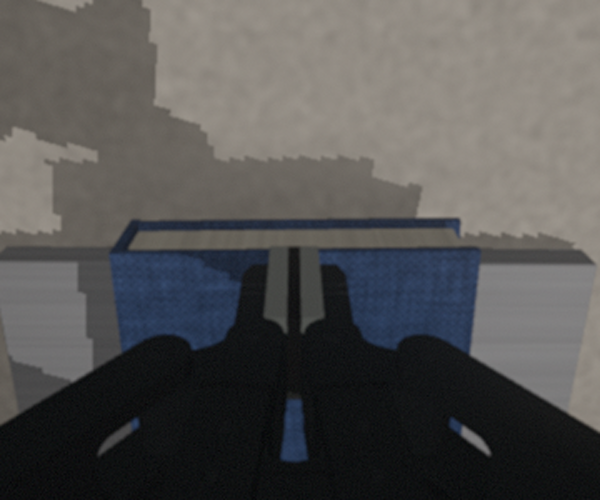

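Run:
```python
from h import *
np.set_printoptions(precision=4,suppress=True)
o=manip.get_obs();f=lambda u,v:(140+u*.6,100+v*.6)
for n,uv,z in(("nearL",f(110,249),.036),("nearR",f(479,249),.036),("bedL",f(2,261),.012),("bedR",f(595,264),.012),("lowL",f(133,220),.012),("lowR",f(460,219),.012)):print(n,inpress(back(uv,z,o)))
for z in(0,.01,.018,.03,.04,.05): print(z, [ (inpress(back(f(280,247),z,o))-inpress(o["position"]))])
a=manip.camera("side")[190:310,270:430]
cv2.imwrite("pics/s4.png",cv2.resize(a,(800,600),interpolation=2))
```

```text
nearL [-0.1367 -0.0524]
nearR [-0.1368  0.0557]
bedL [-0.1195 -0.0987]
bedR [-0.1186  0.1051]
lowL [-0.135  -0.0523]
lowR [-0.1355  0.057 ]
0 [array([ 0.0118, -0.0051])]
0.01 [array([ 0.0067, -0.0048])]
0.018 [array([ 0.0025, -0.0046])]
0.03 [array([-0.0037, -0.0043])]
0.04 [array([-0.0089, -0.004 ])]
0.05 [array([-0.014 , -0.0038])]
```

View pics/s4.png

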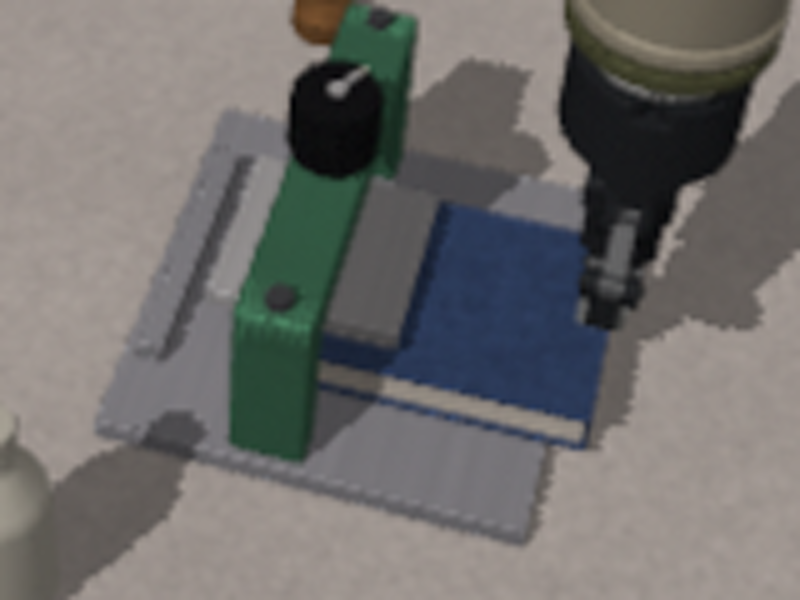

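Run:
```python
from h import *
np.set_printoptions(precision=1,suppress=True)
o=manip.get_obs();Rt=R.from_quat(o["ee_rot"]).as_matrix()
for z in(0,-.013,-.026):
    P=np.array([[x,y,z] for x in(-.011,.011) for y in(-.0145,.0145)])@Rt.T+o["position"]
    p=proj("side",P);print(z,((p-[270,190])*5).tolist())
print(((proj("side",pose((.6104,.0744,.1265),[(-.1365,.055,.036),(-.1365,-.055,.036),(-.12,.105,.012)]))-[270,190])*5).tolist())
```

```text
0 [[573.7005819318608, 317.779237651083], [563.6329456808141, 364.7742075742673], [619.8167615601932, 328.5896713152125], [610.671080649646, 376.01649336456575]]
-0.013 [[577.566404526363, 300.5182753424671], [567.4826984791605, 347.6047751315889], [624.1384604570451, 311.35705441977234], [614.9952461262396, 358.88060934603345]]
-0.026 [[581.5062411196976, 282.92683929561974], [571.4077248159998, 330.09963180003666], [628.5432624935822, 293.79306678259854], [619.4043380720427, 341.408177123148]]
[[591.4396304800778, 416.6682463442194], [627.1614559793358, 236.84837273626442], [528.1439990155297, 529.8629488083623]]
```

```bash
echo '[{"tx":0.02, "finger_gap":0}, {"tx":0.036, "finger_gap":0}, {"tx":0.036, "tz":0.01, "finger_gap":0}, {"tx":0.036, "tz":0.018, "finger_gap":0}, {"tx":0.036, "tz":0.018, "finger_gap":0}]' > rows.txt && python3 -m jog rows.txt && echo '[{"tx":-0.006, "finger_gap":0}, {"tx":-0.012, "finger_gap":0}, {"tx":-0.016, "finger_gap":0}, {"tx":-0.019, "finger_gap":0}, {"tx":-0.022, "finger_gap":0}, {"tx":-0.025, "finger_gap":0}, {"tx":-0.027, "finger_gap":0}]' > rows.txt && python3 -m jog rows.txt
python3 - <<'E'
from h import *
o=manip.get_obs();print(inpress(o["position"]))
b=manip.camera("wrist")[180:360,220:460]
cv2.imwrite("pics/w5.png",cv2.resize(b,(800,600),interpolation=2))
E
```

```text
clock: 7.42
position: [0.4441, 0.0545, -0.0008]
ee_rot: [-0.064, 0.998, -0.0, -0.001]
ft_force: [-0.1, -0.1, -0.0]
grip_width: -0.004
grasp_force: 0.0
clock: 8.3
position: [0.4709, 0.0581, -0.0]
ee_rot: [-0.064, 0.998, 0.0, -0.0]
ft_force: [-2.5, 1.0, 0.1]
grip_width: -0.004
grasp_force: 1.1
[-0.14047691  0.00147377]
```

View pics/w5.png

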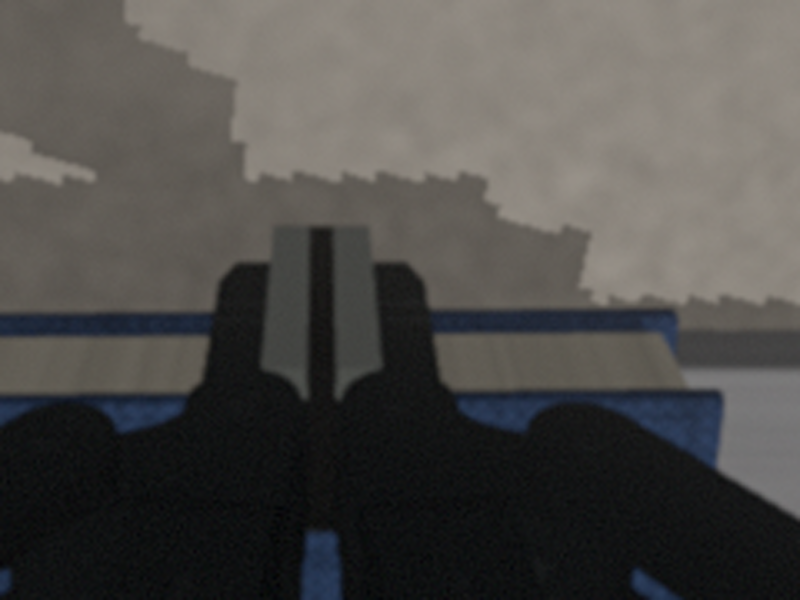

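```bash
echo '[{"tx":-0.003, "finger_gap":0}, {"tx":-0.006, "finger_gap":0}, {"tx":-0.009, "finger_gap":0}, {"tx":-0.012, "finger_gap":0}, {"tx":-0.015, "finger_gap":0}, {"tx":-0.018, "finger_gap":0}, {"tx":-0.021, "finger_gap":0}, {"tx":-0.024, "finger_gap":0}, {"tx":-0.027, "finger_gap":0}, {"tx":-0.03, "finger_gap":0}, {"tx":-0.032, "finger_gap":0}]' > rows.txt && python3 -m jog rows.txt
python3 - <<'E'
from h import *
o=manip.get_obs();print(inpress(o["position"]),o["torque"])
b=manip.camera("wrist");cv2.imwrite("pics/w6r.png",b)
cv2.imwrite("pics/w6.png",cv2.resize(b[160:385,150:450],(800,600),interpolation=2))
E
```

```text
clock: 9.72
position: [0.5029, 0.0622, 0.0001]
ee_rot: [-0.064, 0.998, 0.0, -0.0]
ft_force: [-1.7, -0.8, 0.9]
grip_width: -0.002
grasp_force: 1.1
[-0.10819757  0.00146965] [-0.05831838  0.48448565 -0.01384439]
```

View pics/w6.png

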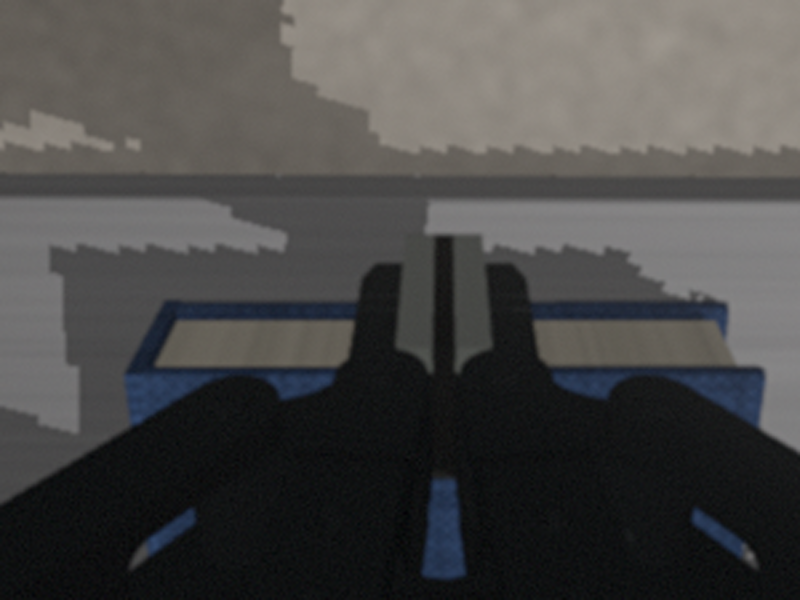

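```bash
cat > st.py <<'E'
from h import *
o=manip.get_obs();print(o["clock"],inpress(o["position"]).round(4),"F",np.round(o["ft_force"],1),"T",np.round(o["torque"],2),"j7",round(float(o["joint_pos"][6]),3))
E
python3 - <<'E'
from h import *
o=manip.get_obs()
for u,v in((127,373),(763,370)):print(inpress(back((150+.375*u,160+.375*v),.036,o)))
E
echo '[{"tx":-0.002, "finger_gap":0}, {"tx":-0.004, "finger_gap":0}, {"tx":-0.006, "finger_gap":0}]' > rows.txt && python3 -m jog rows.txt >/dev/null; python3 st.py
for i in 1; do echo '[{"tx":-0.001, "finger_gap":0}, {"tx":-0.002, "finger_gap":0}]' > rows.txt && python3 -m jog rows.txt >/dev/null; python3 st.py;  done
```

```text
[-0.09798846 -0.05231144]
[-0.09871842  0.05564025]
10.15 [-0.1023  0.0015] F [-3.6 -0.6  2.3] T [-0.1   0.64 -0.01] j7 1.61
10.4 [-0.1004  0.0015] F [-4.6 -1.1  2.7] T [-0.17  0.76  0.03] j7 1.611
```

```bash
echo '[{"tx":-0.001, "finger_gap":0}, {"tx":-0.001, "finger_gap":0}]' > rows.txt && python3 -m jog rows.txt >/dev/null; python3 st.py
echo '[{"tx":-0.001, "finger_gap":0}, {"tx":-0.001, "finger_gap":0}]' > rows.txt && python3 -m jog rows.txt >/dev/null; python3 st.py
```

```text
10.65 [-0.1     0.0015] F [-6.  -0.8  5.2] T [-0.14  1.34 -0.  ] j7 1.612
10.9 [-0.1     0.0015] F [-10.7  -1.7   8.5] T [-0.33  2.23  0.03] j7 1.612
```

```bash
echo '[{"tx":-0.001, "finger_gap":0}, {"tx":-0.001, "finger_gap":0}]' > rows.txt && python3 -m jog rows.txt >/dev/null; python3 st.py
echo '[{"tx":-0.001, "finger_gap":0}, {"tx":-0.001, "finger_gap":0}]' > rows.txt && python3 -m jog rows.txt >/dev/null; python3 st.py
```

```text
11.15 [-0.1     0.0015] F [-13.6  -1.6  10. ] T [-0.28  3.    0.01] j7 1.613
11.4 [-0.1001  0.0015] F [-19.7  -0.4  15.6] T [-0.39  4.03  0.05] j7 1.613
```

```bash
echo '[{"tx":0.012, "finger_gap":0}, {"tx":0.03, "finger_gap":0}, {"tx":0.05, "finger_gap":0}, {"tx":0.05, "tz":-0.06, "finger_gap":0}, {"tx":0.05, "tz":-0.12, "finger_gap":0}, {"tx":0.05, "tz":-0.16, "finger_gap":0}, {"tx":0.05, "tz":-0.16, "finger_gap":0}]' > rows.txt && python3 -m jog rows.txt >/dev/null; python3 st.py
python3 - <<'E'
from h import *
o=manip.get_obs();im=manip.camera("wrist");cv2.imwrite("pics/w7.png",im)
r=manip.outline_of("wrist","book")[:1]
print(o["position"],[(q["confidence"],q["bbox"]) for q in r])
hsv=cv2.cvtColor(im,cv2.COLOR_BGR2HSV);m=((hsv[...,0]>100)&(hsv[...,0]<125)&(hsv[...,1]>90)&(hsv[...,2]>30))
for v in range(150,330,6):
    u=np.where(m[v,150:500])[0]+150
    if len(u)>5:print(v,u.min(),u.max(),len(u))
for u in range(262,380,8):
    v=np.where(m[:,u])[0];print(u,v[:4],im[v[0]-2:v[0]+9,u].tolist() if u in(270,350) else "")
E
```

```text
12.275 [-0.1439  0.0017] F [ 0.  -0.7 -1. ] T [-0.02  0.01 -0.01] j7 1.483
[0.46739471 0.05796081 0.16340824] [(0.73, [260.0, 225.7, 373.3, 306.7])]
234 260 371 112
240 260 371 112
246 260 371 112
252 261 371 80
258 261 370 77
264 261 370 50
270 262 370 46
276 262 370 23
282 263 369 12
288 263 369 12
294 263 368 13
300 264 368 12
306 264 367 11
262 [230 233 234 235] 
270 [234 235 236 237] [[76, 82, 84], [68, 63, 62], [71, 51, 41], [81, 58, 44], [81, 56, 43], [83, 59, 44], [82, 57, 42], [78, 53, 41], [78, 53, 40], [77, 54, 42], [79, 55, 42]]
278 [234 235 236 237] 
286 [234 235 236 237] 
294 [234 235 236 237] 
302 [234 235 236 237] 
310 [234 235 236 237] 
318 [234 235 236 237] 
326 [234 235 236 237] 
334 [234 235 236 237] 
342 [234 235 236 237] 
350 [234 235 236 237] [[71, 77, 79], [67, 61, 59], [70, 52, 44], [76, 54, 41], [81, 58, 43], [79, 56, 43], [77, 55, 41], [78, 55, 44], [74, 52, 39], [75, 51, 40], [78, 54, 40]]
358 [234 235 236 237] 
366 [225 226 234 235] 
374 []
```

```bash
echo '[{"tz":-0.04, "finger_gap":1}, {"tx":-0.05, "tz":-0.04, "finger_gap":1}, {"tx":-0.1, "tz":-0.04, "finger_gap":1}, {"tx":-0.144, "ty":-0.002, "tz":-0.04, "finger_gap":1}, {"tx":-0.144, "ty":-0.002, "tz":-0.04, "finger_gap":1}, {"tx":-0.144, "ty":-0.002, "tz":-0.04, "finger_gap":1}]' > rows.txt && python3 -m jog rows.txt >/dev/null; python3 st.py
python3 - <<'E'
from h import *
o=manip.get_obs();im=manip.camera("wrist");cv2.imwrite("pics/w8.png",im);print(o["position"],o["ee_rot"])
r=manip.outline_of("wrist","knob")[:1]
for q in r:
    print(q["confidence"],q["bbox"])
cv2.imwrite("pics/w8v.png",cv2.resize(im[100:400,120:520],(800,600),interpolation=2))
E
```

```text
13.125 [-0.0032 -0.0008] F [-1.  -0.3  0.1] T [-0.02 -0.   -0.  ] j7 1.607
[0.60732812 0.0731724  0.1984912 ] [-6.32641544e-02  9.97996030e-01 -4.29391193e-04 -1.17778500e-03]
0.82 [289.4, 173.8, 347.0, 241.9]
```

View pics/w8v.png

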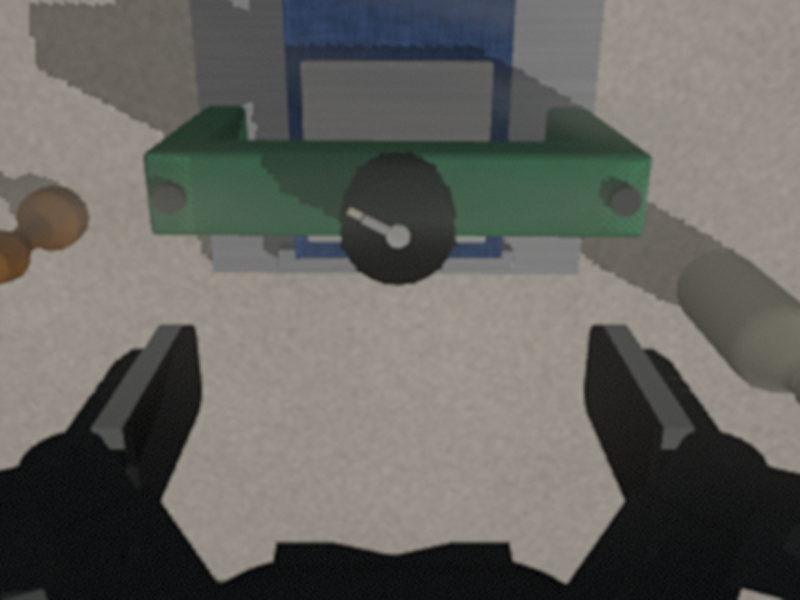

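Run:
```python
from h import *
np.set_printoptions(precision=4,suppress=True)
o=manip.get_obs();f=lambda u,v:(120+u/2,100+v/2)
w=back(f(398,236),.152,o);print("pin",w,inpress(w))
for n,uv in(("sL",(169,197)),("sR",(624,199))):
    q=back(f(*uv),.111,o);print(n,q,inpress(q))
# knob disc top: tool-frame; finger pad tips image -> z with y=.0425 inner
K=manip.calibration("wrist");T=np.array(K["tool_from_camera"])
for n,uv in(("padL outer near",(160,326)),("padL inner near",(197,326)),("padR inner",(588,326))):
    u,v=f(*uv);d=T[:3,:3]@np.array([(u-K["cx"])/K["fx"],-(v-K["cy"])/K["fy"],-1]);c=T[:3,3]
    s=(.011-c[0])/d[0];print(n,c+d*s)
Rt=R.from_quat(o["ee_rot"]).as_matrix();print("pin in tool",Rt.T@(w-o["position"]))
for u,v in((400,153),(400,284),(341,220),(456,220)):print(inpress(back(f(u,v),.15,o)))
```

```text
pin [0.6112 0.0758 0.152 ] [0.001  0.0013]
sL [ 0.6227 -0.0145  0.111 ] [ 0.001  -0.0897]
sR [0.6004 0.1659 0.111 ] [0.0017 0.092 ]
padL outer near [ 0.011  -0.0493 -0.0395]
padL inner near [ 0.011  -0.0415 -0.0395]
padR inner [ 0.011   0.0412 -0.0394]
pin in tool [-0.0042  0.0018  0.0478]
[-0.0278  0.0019]
[0.0201 0.0021]
[-0.0041 -0.0182]
[-0.0041  0.0211]
```

```bash
echo '[{"drz":-0.15, "tx":-0.004, "ty":0.0015, "finger_gap":1}, {"drz":-0.3, "tx":-0.004, "ty":0.0015, "finger_gap":1}, {"drz":-0.45, "tx":-0.004, "ty":0.0015, "finger_gap":1}, {"drz":-0.6, "tx":-0.004, "ty":0.0015, "finger_gap":1}, {"drz":-0.6, "tx":-0.004, "ty":0.0015, "tz":0.04, "finger_gap":1}, {"drz":-0.6, "tx":-0.004, "ty":0.0015, "tz":0.08, "finger_gap":1}, {"drz":-0.6, "tx":-0.004, "ty":0.0015, "tz":0.105, "finger_gap":1}, {"drz":-0.6, "tx":-0.004, "ty":0.0015, "tz":0.105, "finger_gap":1}]' > rows.txt && python3 -m jog rows.txt >/dev/null; python3 st.py
echo '[{"finger_gap":0}, {"finger_gap":0}, {"finger_gap":0}, {"finger_gap":0}, {"finger_gap":0}, {"finger_gap":0}]' > rows.txt && python3 -m jog rows.txt 60; python3 st.py
```

```text
14.225 [-0.0001  0.0012] F [-0.5  0.2  0.9] T [ 0.02  0.03 -0.02] j7 2.207
clock: 14.98
position: [0.6123, 0.0761, 0.0967]
ee_rot: [-0.356, 0.935, 0.0, 0.001]
ft_force: [-3.6, 0.9, 8.1]
grip_width: 0.451
grasp_force: 59.4
14.975 [0.0021 0.0015] F [-3.6  0.9  8.1] T [ 0.12  0.95 -0.07] j7 2.207
```

```bash
cat > g.py <<'E'
import sys
from workcell import manip
o=manip.get_obs();t=o["torque"][2];lo,hi=map(float,sys.argv[1:3])
import numpy as np
print(round(o["clock"],2),"Tz",round(float(t),3),"F",np.round(o["ft_force"],1),"j7",round(float(o["joint_pos"][6]),3),"w",round(o["grip_width"],3))
sys.exit(0 if lo<t<hi else 1)
E
echo '[{"drz":0.05, "finger_gap":0}, {"drz":0.1, "finger_gap":0}]' > rows.txt && python3 -m jog rows.txt >/dev/null; python3 g.py -1 1 && echo '[{"drz":0.1, "finger_gap":0}]' > rows.txt && python3 -m jog rows.txt >/dev/null; python3 g.py -1 1 && echo '[{"drz":0.1, "finger_gap":0}]' > rows.txt && python3 -m jog rows.txt >/dev/null; python3 g.py -1 1&& echo '[{"drz":0.1, "finger_gap":0}]' > rows.txt && python3 -m jog rows.txt >/dev/null; python3 g.py -1 1; python3 st.py
```

```text
15.22 Tz 0.488 F [-3.8 -0.1  7.4] j7 2.112 w 0.455
15.35 Tz 0.526 F [-3.6 -0.5  8.4] j7 2.017 w 0.448
15.47 Tz 0.477 F [-2.5 -0.2  7.2] j7 1.923 w 0.447
15.6 Tz 0.533 F [-2.5 -1.3  7.2] j7 1.829 w 0.45
15.6 [0.0022 0.0011] F [-2.5 -1.3  7.2] T [-0.18  0.65  0.53] j7 1.829
```

```bash
G="python3 g.py 0.35 0.62"
echo '[{"drz":0.08, "finger_gap":0}]' > rows.txt && python3 -m jog rows.txt >/dev/null; $G && echo '[{"drz":0.08, "finger_gap":0}]' > rows.txt && python3 -m jog rows.txt >/dev/null && $G && echo '[{"drz":0.06, "finger_gap":0}]' > rows.txt && python3 -m jog rows.txt >/dev/null && $G && echo '[{"drz":0.06, "finger_gap":0}]' > rows.txt && python3 -m jog rows.txt >/dev/null && $G && echo '[{"drz":0.06, "finger_gap":0}]' > rows.txt && python3 -m jog rows.txt >/dev/null && $G && echo '[{"drz":0.06, "finger_gap":0}]' > rows.txt && python3 -m jog rows.txt >/dev/null && $G && echo '[{"drz":0.06, "finger_gap":0}]' > rows.txt && python3 -m jog rows.txt >/dev/null && $G && echo '[{"drz":0.06, "finger_gap":0}]' > rows.txt && python3 -m jog rows.txt >/dev/null && $G && echo '[{"drz":0.06, "finger_gap":0}]' > rows.txt && python3 -m jog rows.txt >/dev/null && $G && echo '[{"drz":0.06, "finger_gap":0}]' > rows.txt && python3 -m jog rows.txt >/dev/null && $G; python3 st.py
```

```text
15.72 Tz 0.505 F [-3.  -1.   7.6] j7 1.754 w 0.447
15.85 Tz 0.526 F [-2.3 -1.5  7.3] j7 1.68 w 0.448
15.97 Tz 0.534 F [-3.2 -0.2  7.2] j7 1.624 w 0.448
16.1 Tz 0.583 F [-2.3 -1.4  7.4] j7 1.568 w 0.447
16.23 Tz 0.535 F [-2.3 -0.6  7.1] j7 1.512 w 0.447
16.35 Tz 0.487 F [-3.4 -1.7  7.1] j7 1.456 w 0.452
16.48 Tz 0.498 F [-2.9 -2.8  8.3] j7 1.4 w 0.456
16.6 Tz 0.552 F [-4.  -1.5  7.5] j7 1.344 w 0.451
16.73 Tz 0.494 F [-2.2 -2.2  7.9] j7 1.288 w 0.451
16.85 Tz 0.707 F [-3.  -2.7  7.8] j7 1.233 w 0.451
16.85 [0.0022 0.0006] F [-3.  -2.7  7.8] T [-0.55  0.6   0.71] j7 1.233
```

```bash
G="python3 g.py 0.4 1.3"
echo '[{"drz":0.03, "finger_gap":0}]' > rows.txt && python3 -m jog rows.txt >/dev/null; $G && echo '[{"drz":0.03, "finger_gap":0}]' > rows.txt && python3 -m jog rows.txt >/dev/null && $G && echo '[{"drz":0.03, "finger_gap":0}]' > rows.txt && python3 -m jog rows.txt >/dev/null && $G && echo '[{"drz":0.03, "finger_gap":0}]' > rows.txt && python3 -m jog rows.txt >/dev/null && $G && echo '[{"drz":0.03, "finger_gap":0}]' > rows.txt && python3 -m jog rows.txt >/dev/null && $G && echo '[{"drz":0.03, "finger_gap":0}]' > rows.txt && python3 -m jog rows.txt >/dev/null && $G ; python3 st.py
```

```text
16.98 Tz 0.778 F [-2.6 -2.1  7.8] j7 1.205 w 0.448
17.1 Tz 0.798 F [-2.6 -2.9  8.6] j7 1.178 w 0.45
17.23 Tz 0.84 F [-2.4 -2.1  7.8] j7 1.15 w 0.451
17.35 Tz 0.541 F [-3.9 -1.9  7.4] j7 1.122 w 0.447
17.48 Tz 0.142 F [-3.9 -2.   8.6] j7 1.094 w 0.448
17.475 [0.0021 0.0005] F [-3.9 -2.   8.6] T [-0.53  0.78  0.14] j7 1.094
```

```bash
G="python3 g.py -1.5 0.3"
echo '[{"drz":0.04, "finger_gap":0}]' > rows.txt && python3 -m jog rows.txt >/dev/null; $G && echo '[{"drz":0.04, "finger_gap":0}]' > rows.txt && python3 -m jog rows.txt >/dev/null && $G && echo '[{"drz":0.04, "finger_gap":0}]' > rows.txt && python3 -m jog rows.txt >/dev/null && $G && echo '[{"drz":0.03, "finger_gap":0}]' > rows.txt && python3 -m jog rows.txt >/dev/null && $G && echo '[{"drz":0.03, "finger_gap":0}]' > rows.txt && python3 -m jog rows.txt >/dev/null && $G
```

```text
17.6 Tz -0.117 F [-3.5 -0.9  8.6] j7 1.057 w 0.45
17.73 Tz -0.273 F [-3.6 -1.9  8.4] j7 1.019 w 0.451
17.85 Tz -0.194 F [-3.8 -1.   8.6] j7 0.982 w 0.449
17.98 Tz -0.142 F [-4.3 -2.4  8.4] j7 0.955 w 0.448
18.1 Tz -0.135 F [-4.  -3.1  8.3] j7 0.927 w 0.447
```

```bash
echo '[{"drz":0.03, "finger_gap":0}]' > rows.txt && python3 -m jog rows.txt >/dev/null; python3 g.py -1 1; echo '[{"drz":0.03, "finger_gap":0}, {"drz":0.03, "finger_gap":0}]' > rows.txt && python3 -m jog rows.txt >/dev/null; python3 g.py -1 1
```

```text
18.23 Tz -0.222 F [-4.8 -2.5  8.3] j7 0.899 w 0.45
18.48 Tz -0.378 F [-4.3 -2.1  8.7] j7 0.872 w 0.449
```

```bash
G="python3 g.py -1.5 -0.05"; echo '[{"drz":0.02, "finger_gap":0}]' > rows.txt && python3 -m jog rows.txt >/dev/null; $G && echo '[{"drz":0.02, "finger_gap":0}]' > rows.txt && python3 -m jog rows.txt >/dev/null && $G && echo '[{"drz":0.02, "finger_gap":0}]' > rows.txt && python3 -m jog rows.txt >/dev/null && $G
```

```text
18.6 Tz -0.272 F [-4.1 -2.2  9.3] j7 0.854 w 0.453
18.73 Tz -0.193 F [-4.7 -2.7  9.5] j7 0.835 w 0.447
18.85 Tz -0.037 F [-4.3 -2.4  9.9] j7 0.817 w 0.451
```

```bash
echo '[{"finger_gap":1}, {"finger_gap":1}, {"finger_gap":1}, {"finger_gap":1}, {"tz":-0.03, "finger_gap":1}, {"tz":-0.07, "finger_gap":1}, {"tz":-0.105, "finger_gap":1}, {"tz":-0.105, "finger_gap":1}, {"tz":-0.105, "finger_gap":1}]' > rows.txt && python3 -m jog rows.txt
python3 - <<'E'
from h import *
o=manip.get_obs();b=manip.camera("wrist");a=manip.camera("scene")
cv2.imwrite("pics/fin.png",np.hstack([cv2.resize(b[60:360,150:490],(400,353),interpolation=2),cv2.resize(a[130:306,240:440],(400,353),interpolation=2)]))
E
```

```text
clock: 19.98
position: [0.6116, 0.0757, 0.1994]
ee_rot: [0.372, 0.928, -0.0, -0.0]
ft_force: [0.3, -0.7, -0.6]
grip_width: 1.001
grasp_force: 0.0
```

View pics/fin.png

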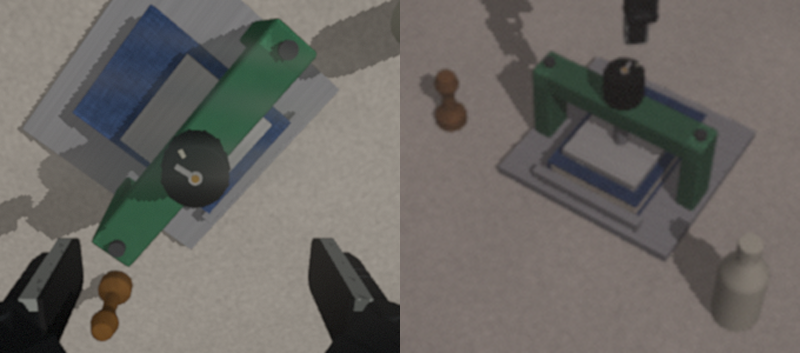

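Run:
```python
from h import *
np.set_printoptions(precision=0,suppress=True)
P={"book far top":[(.06,-.055,.036),(.06,.055,.036)],"book far low":[(.06,-.055,.012),(.06,.055,.012)],"stop face top":[(.06,-.065,.024),(.06,.065,.024)],"stop back top":[(.08,-.065,.024),(.08,.065,.024)]}
q=(.611,.0755,.1265)
for k,v in P.items():
    w=pose(q,v);print(k,(proj("scene",w)-[240,130])*2+[400,0])
r=manip.outline_of("scene","book")[:1]
for z in r:print(z["bbox"])
```

```text
book far top [[546. 159.]
 [635. 205.]]
book far low [[547. 173.]
 [634. 219.]]
stop face top [[539. 162.]
 [643. 217.]]
stop back top [[528. 175.]
 [633. 230.]]
[314.4, 174.9, 394.9, 235.6]
```

Run:
```python
from h import *
im=manip.camera("scene");q=(.611,.0755,.1265)
from scipy.ndimage import map_coordinates as mc
for y in(-.035,0,.035):
    xs=np.arange(.044,.1,.002);p=proj("scene",pose(q,[(x,y,.024) for x in xs]))
    c=[mc(im[...,k].astype(float),[p[:,1],p[:,0]],order=1).astype(int) for k in range(3)]
    print(y,[(round(x*1000),b-r,b+g+r) for x,b,g,r in zip(xs,*c)])
    print("  book top far edge would plot at",[round(float(xs[np.argmin(np.linalg.norm(p-proj("scene",pose(q,[(X,y,.036)])),axis=1))])*1000) for X in(.052,.056,.06)])
```

```text
-0.035 [(44, np.int64(22), np.int64(163)), (46, np.int64(22), np.int64(160)), (48, np.int64(21), np.int64(160)), (50, np.int64(19), np.int64(169)), (52, np.int64(10), np.int64(173)), (54, np.int64(-2), np.int64(202)), (56, np.int64(-10), np.int64(241)), (58, np.int64(-11), np.int64(255)), (60, np.int64(-8), np.int64(265)), (62, np.int64(-6), np.int64(273)), (64, np.int64(-4), np.int64(279)), (66, np.int64(-3), np.int64(284)), (68, np.int64(-4), np.int64(279)), (70, np.int64(-2), np.int64(267)), (72, np.int64(-3), np.int64(239)), (74, np.int64(-3), np.int64(212)), (76, np.int64(-2), np.int64(198)), (78, np.int64(-2), np.int64(211)), (80, np.int64(-2), np.int64(243)), (82, np.int64(-2), np.int64(265)), (84, np.int64(-3), np.int64(274)), (86, np.int64(-3), np.int64(262)), (88, np.int64(-3), np.int64(230)), (90, np.int64(-3), np.int64(206)), (92, np.int64(-4), np.int64(214)), (94, np.int64(-8), np.int64(265)), (96, np.int64(-11), np.int64(308)), (98, np.int64(-13), np.int64(331)), (100, np.int64(-14), np.int64(334))]
  book top far edge would plot at [46, 50, 54]
0 [(44, np.int64(22), np
[... 1420 characters left out ...]
4), np.int64(288)), (66, np.int64(-2), np.int64(290)), (68, np.int64(-2), np.int64(290)), (70, np.int64(-3), np.int64(280)), (72, np.int64(-3), np.int64(248)), (74, np.int64(-3), np.int64(217)), (76, np.int64(-3), np.int64(194)), (78, np.int64(-3), np.int64(215)), (80, np.int64(-3), np.int64(248)), (82, np.int64(-3), np.int64(277)), (84, np.int64(-3), np.int64(287)), (86, np.int64(-4), np.int64(276)), (88, np.int64(-5), np.int64(242)), (90, np.int64(-4), np.int64(208)), (92, np.int64(-4), np.int64(214)), (94, np.int64(-8), np.int64(256)), (96, np.int64(-11), np.int64(311)), (98, np.int64(-13), np.int64(335)), (100, np.int64(-14), np.int64(342))]
  book top far edge would plot at [44, 48, 54]
```

```bash
python3 -c "
from workcell import manip
print(manip.hand_in())"
```

```text
the job is handed in; nothing more can be done
None
```

The book is pushed home square against the back stop and clamped, with the knob turned through one clutch click (the needle lags the mark by about 0.57 rad) and released; the job was handed in at about 20 s with the arm clear, and the glue and stamp were still standing in the last picture.

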